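Slide the board carrier off the preheater to its cooling stop

TASK

The circuit board in the rework station's carrier has to come off the black preheater. With your fingertips press down the red release button on the carrier and, keeping it held down all the way, push the carrier slowly along its rail until it meets the yellow end stop at the cooling-fan end; then let go, so that the button springs up and locks the carrier there. Do not touch the circuit board, and leave the loose tools and supplies as they are.

Things in the scene. Friction and masses are not known exactly. Their poses are not given: they have to be found in the camera images.
- button_top (a point): Centre of the top of the red release button: a flat paddle, 36 mm across the rail (x) by 44 mm along it (y), on the robot's side of the carrier. The point rides with the carrier and sinks with the button; unpressed it is 115.5 mm above the bench. Axes are the station's: x away from the robot, y along the rail to the preheater, z up; the carrier slides to -y. The board begins 50 mm away to +x.
- thumb_rest (a point): Middle of the upper edge of the aluminium thumb rest, on its face towards the paddle: an upright plate fixed to the carrier at the paddle's -y edge, 24 mm from the paddle's centre, 40 mm wide in x, 6 mm thick, rising 19.5 mm above the unpressed paddle. A fingertip standing on the paddle pushes the carrier along by it. Nothing near it is taller.
- button (a joint): How far the red button is pressed, m: 0 up (its spring brings it up), 0.008 fully down. The spring takes about 2 N to start and 5.4 N at the bottom. The latch is free from 0.005 on; let go, it drops into the nearest notch of the rail (6 mm apart) and locks the carrier, with up to 3 mm of play.
- carriage (a joint): How far the carrier has slid from the preheater end towards the cooling end, m: 0 to 0.170, where its saddle meets the rubber bumper of the yellow end stop. It starts, locked, between 0 and about 0.05. With the button down it slides with 1 to 3 N of friction (moving mass about 0.9 kg).
- stop_point (a point): Where button_top (unpressed) will be when the carrier is at its end stop: a point fixed to the station, same axes, 115.5 mm above the bench.
- station: The rework station, a grey cabinet fixed to the bench, level, 320 mm deep (x) by 460 mm wide (y), deck 32 mm up. Origin on the bench below the middle between its bays; x away from the robot, y along the rails. Black preheater with brown emitters on the +y half, round fan on the -y half. Square rail 100 mm before (-x) the origin with the yellow end stop at its fan end, round rail 110 mm behind.
- board: The green circuit board clamped in the carrier, 152 mm (x) by 126 mm (y), with black, steel and coloured sockets up to 17 mm high on it. Origin: centre of its underside, 87 mm above the bench. Not to be touched.
- nozzle_a: brass hot-air nozzle, 26 mm across, 38 mm tall, tapering, standing on the station's front deck. Bystander; origin at the centre of its underside.
- nozzle_b: steel hot-air nozzle, 26 mm across, 32 mm tall, stepped, standing on the station's front deck. Bystander; origin at the centre of its underside.
- tweezers: black tweezers, 145 mm long, 6 mm high, lying on the bench left of the station. Bystander; origin at the middle of its length.
- driver: screwdriver with a yellow handle, 170 mm long, lying on the bench right of the station. Bystander; origin at the middle of its length.
- flux_jar: small jar with a black cap and green label, 48 mm across, 42 mm tall, left of the station. Bystander; origin at the centre of its underside.
- spool: aluminium solder spool standing on its flange, 54 mm across, 35 mm tall, left of the station. Bystander; origin at the centre of its underside.
- cleaner: bottle with a blue cap, 52 mm across, 130 mm tall, right of the station. Bystander; origin at the centre of its underside.
- tray: blue open parts tray with compartments, 100 x 140 x 22 mm, right of the station. Bystander; origin at the centre of its underside.

How it is judged (in metres and radians):
On the way, in this order (a step that is already met when the one before it is completed fails the run):
1. the release button is pressed down with the carrier still at the preheater (value of joint button above 0.0045 m and value of joint carriage below 0.06 m), for 0.1 s.
2. the carrier reaches its end stop with the button still held down (value of joint carriage above 0.166 m and value of joint button above 0.0035 m), for 0.1 s.
At the end, for the whole second after the job is handed in: The carrier stands within 4 mm of its end stop, at rest, and the button has sprung up to within 1.5 mm, so that the latch is in its last notch (value of joint carriage above 0.166 m and value of joint button below 0.0015 m and velocity of joint carriage between -0.005 and 0.005 m/s); the robot touches nothing.
It fails at once if the button is let up while the carrier is part-way along the rail (value of joint carriage between 0.06 and 0.16 m and value of joint button below 0.003 m).
It fails at once if the carrier is rushed along the rail (faster than 0.3 m/s) (velocity of joint carriage above 0.3 m/s or velocity of joint carriage below -0.3 m/s).
It fails at once if the circuit board is touched (more than 0.5 N) (contact force between any of the fingers, the arm and board above 0.5 N).
It fails at once if a loose tool or supply is moved more than 15 mm, lifted or tipped (distance of any of nozzle_a, nozzle_b, tweezers, driver, flux_jar, spool, cleaner, tray from where it was at the start of the episode above 0.015 m or angle between any of nozzle_a, nozzle_b, flux_jar, spool, cleaner's own z axis and vertical above 0.35 rad).
It also fails if it takes over 38 s, if anything falls off the work surface, if the arm or the gripper's body presses on something with over 40 N, if the wrist force passes 120 N, or if a joint passes its speed limit or range.

ROBOT

A 6-joint arm with a two-finger parallel gripper is mounted at the origin on the work surface. World frame = base frame: x ahead of the robot, y to its left, z up, the work surface at z = 0. Lengths are in mm, angles in rad, forces in N, time in s.
With the tool pointing down it reaches from about 325 to 750 mm from the base axis. Payload 7.6 kg.
Tool frame: the origin (TCP) lies on the centre line of the jaws, within the pads' length; the fingertips stand ctrl.finger_overhang ahead of it and the grasp point (between the pads) is the TCP (ctrl.finger_overhang is the distance from the TCP to the fingertips, in mm); z points along the fingers, y is the line along which they close (so a half turn about z gives the same grasp; the last joint's range is limited). The gripper opens to 85 mm and grips with 20 to 120 N. Pads are 22 mm wide; open, the fingers measure 114 mm over their backs; the gripper's body (76 mm by 85 mm) begins 54 mm behind the grasp point. The pads swing forward as they close: fully open they stand 13 mm farther back than shut.
Start: joints at [1.146, 0.052, 1.401, -0, 1.689, -0.07], TCP at [182.371, 492.326, 250.323] pointing down, gripper open.
Joint ranges: [-2.9, 2.9], [-0.91, 2.17], [0.12, 2.37], [-1.06, 4.2], [0.26, 2.73], [-2.93, 2.93]. Speed limits (rad/s): [2.57, 2.57, 3.01, 3.14, 3.14, 3.14].

INTERFACE

Orientations are given as [roll, pitch, yaw] about the fixed x, y, z axes, in that order (R = Rz(yaw) Ry(pitch) Rx(roll)).
In Python, from rig import sensors, optics, ticket, ctrl gives the robot as it stands.
- The arm moves only by the tool step_arm, never from a script. Its argument "increments" is one flat list of numbers, 6 for each row, row after row: the shift along the tool's x, y, z in m, then the turn, a rotation vector about the tool's x, y, z in rad. In form: [dx, dy, dz, ax, ay, az, dx, dy, dz, ax, ay, az, ...]. A call has 1 to 10 rows; each row shifts and turns the commanded pose from where the row before left it, along the tool's axes as they then stand; what a row does not reach is not made up. A row lasts 1/12 s, in which the tool goes at most 41.7 mm and 7.16 degrees, less where a joint would pass 70% of its speed; a pose out of reach is approached as far as the arm can. A call with a gripper value outside its range is refused whole. "gripper" is the gripper command: -1 is shut, 1 is fully open, values between are in proportion, set as the call begins (left out, the last holds). The fingers move at their own pace and stop on an object; "newtons" is the grip in N (left out, the last holds). Time passes only in rows, so rows that do not move let the fingers close. It gives the time, the measured TCP pose, the force, the opening and the grip force at its end, in the units of the state.
- sensors.get_state(): the state, without advancing time (a new reading comes with each control period).
- optics.grab_frame(name): name is "scene" or "top" or "wrist"; returns a dict with "image" (384x512x3 uint8, blue, green, red), "mtx" (3x3 intrinsics, pixels), "world_from_camera" (4x4, takes a point from camera to world coordinates). Camera axes: x right, y up, looking along -z (the intrinsics and any distortion apply to the point x, -y, -z); pixel columns grow to the right and rows downward; lengths in mm; the calibration is good to about 2 mm. The wrist camera is an equidistant fisheye: a pixel r from the principal point sees the ray r / f radians off the axis. A picture is of the moment at which its call begins. There is no depth.
- ticket.job_done(): hands the job in; it is judged then, once.
The state is a dict: "time": time; "qpos": joint angles; "joint_velocities": joint speeds; "effort": joint torques, N m; "eef_pos": TCP position; "eef_rot": TCP orientation; "ft_force": force on the tool from outside, world axes, zero at the start; "wrist_torque": the same for the moment, N m; "width": finger opening in mm; "grip_force": force on a finger pad.
Only numpy, scipy, OpenCV 4.12 (cv2) and the standard library are available. Lean on these libraries where they do the work, as an engineer would, in place of code of your own. Each camera call takes 0.05 s, during which the arm holds its last target. There are 200 camera calls.

## Working session

There is one attempt and no reset: what is moved stays moved. The work goes in short steps, Python scripts to look and compute and a tool call to move; the robot and the scene stay as the last step left them, time stands still between calls to the robot, and variables do not carry over. Pictures are saved under pics/ and viewed, at most 13 in all, crops included, and the job is handed in when it is done.

Besides the shell and the picture viewer there is one more tool, called after "Request:" by a JSON object that holds its "api" and its "payload", one argument or row to a line. step_arm: Moves the arm, as the interface text tells. Its arguments: {"type":"object","properties":{"increments":{"type":"array","items":{"type":"number"}},"gripper":{"type":"number"},"newtons":{"type":"number"}},"required":["increments"]}

```bash
mkdir -p pics; ls
python3 - <<'E'
from rig import sensors, optics, ctrl
import cv2, numpy as np
s=sensors.get_state(); print(s, ctrl.finger_overhang)
ims=[]
for n in("scene","top"):
    f=optics.grab_frame(n); cv2.imwrite(f"pics/{n}0.png",f["image"]); np.savez(f"{n}0.npz",**f); print(n,f["mtx"],f["world_from_camera"])
E
```

```text
pics
{'time': 0.0, 'qpos': array([ 1.14567613e+00,  5.28657838e-02,  1.40174100e+00,  4.70895095e-06,
        1.68858826e+00, -7.02933751e-02]), 'joint_velocities': array([-1.23189191e-03, -1.35864025e-03, -4.35718015e-04, -1.03630071e-03,
       -1.00176521e-03,  6.83492391e-05]), 'effort': array([ 1.57276798e-03, -3.81669545e+01, -3.60200894e+01,  7.18135720e-05,
        6.01719410e-03, -6.49996792e-06]), 'eef_pos': array([182.2616515 , 492.05798518, 249.44899664]), 'eef_rot': array([-3.13999455e+00, -1.17210418e-04,  2.78676629e+00]), 'ft_force': array([-1.04463562,  0.41614393,  0.98077326]), 'wrist_torque': array([ 0.02654632,  0.00701351, -0.0210187 ]), 'grip_force': 0.0, 'width': 85.42911942041886} 19.0
scene [[366.7057049    0.         254.17525908]
 [  0.         366.7057049  194.47736279]
 [  0.           0.           1.        ]] [[-8.68115985e-01 -2.79312284e-01  4.10316079e-01  9.55422321e+02]
 [ 4.96065659e-01 -5.16746377e-01  6.97776500e-01  7.32874080e+02]
 [ 1.71317995e-02  8.09294650e-01  5.87153022e-01  7.25620515e+02]
 [ 0.00000000e+00  0.00000000e+00  0.00000000e+00  1.00000000e+00]]
top [[373.04522411   0.         253.95602171]
 [  0.         373.04522411 194.48595399]
 [  0.           0.           1.        ]] [[-1.03382496e-02  9.83315377e-01 -1.81614948e-01  3.28822276e+02]
 [-9.99433372e-01 -1.59792165e-02 -2.96243108e-02 -2.05174727e+01]
 [-3.20321049e-02  1.81205776e-01  9.82923400e-01  1.11636990e+03]
 [ 0.00000000e+00  0.00000000e+00  0.00000000e+00  1.00000000e+00]]
```

View pics/top0.png

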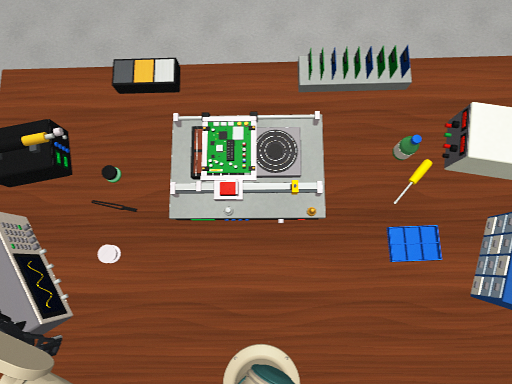

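View pics/scene0.png

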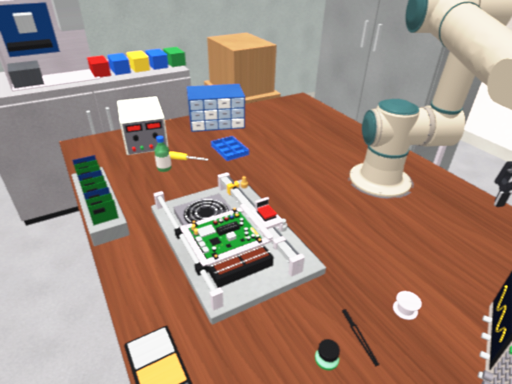

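The top view shows the red button at about (229,188), the yellow stop at (295,186), and the rail from (173,187) to (320,187). The fan is on the right (-y). The scene view agrees.

```bash
cat > h.py <<'E'
import numpy as np, cv2
def ray(f,uv):
    K=f["mtx"];T=f["world_from_camera"]
    p=np.linalg.inv(K)@[uv[0],uv[1],1]; d=T[:3,:3]@[p[0],-p[1],-p[2]]
    return T[:3,3],d
def onz(f,uv,z):
    o,d=ray(f,uv); return o+d*(z-o[2])/d[2]
def tri(a,b):
    (o,d),(p,e)=a,b
    s=np.linalg.lstsq(np.c_[d,-e],p-o,rcond=None)[0]
    return (o+d*s[0]+p+e*s[1])/2, np.linalg.norm(o+d*s[0]-p-e*s[1])
def redmask(im,sat=150):
    h=cv2.cvtColor(im,cv2.COLOR_BGR2HSV)
    return (((h[...,0]<5)|(h[...,0]>174))&(h[...,1]>sat)&(h[...,2]>110)).astype(np.uint8)
def blobs(m):
    n,l,s,c=cv2.connectedComponentsWithStats(m); return [(s[i],c[i]) for i in range(1,n) if s[i][4]>15]
E
python3 - <<'E'
from h import *
F={n:dict(np.load(n+"0.npz")) for n in("top","scene")}
for n,f in F.items():
    for s,c in blobs(redmask(f["image"])): print(n,s,c,onz(f,c,115.5))
t=F["top"]
im=t["image"];h=cv2.cvtColor(im,cv2.COLOR_BGR2HSV)
print([ (s,c,onz(t,c,100)) for s,c in blobs(cv2.inRange(h,(20,150,100),(35,255,255)))])
# station outline at bottom corners deck z=32
for uv in [(169.5,218.5),(325,216.5),(325,113),(175,115)]: print(uv,onz(t,uv,32))
c=cv2.resize(im[100:230,160:335],None,fx=4,fy=4,interpolation=cv2.INTER_CUBIC); cv2.imwrite("pics/c1.png",c)
E
```

```text
top [462 112   5  15  56] [463.96428571 119.05357143] [ 717.65183621 -577.08962677  115.5       ]
top [445 123   7   4  22] [448.13636364 124.77272727] [ 701.9114373  -532.07022764  115.5       ]
top [460 136   5  16  58] [462.0862069  143.82758621] [ 646.02284088 -564.07361375  115.5       ]
top [443 144   8   4  27] [446.62962963 145.55555556] [ 641.94856088 -521.79116579  115.5       ]
top [220 182  15  13 195] [227. 188.] [533.05802222  83.48010427 115.5       ]
scene [ 88  56  22  21 350] [98.61428571 65.64285714] [  679.60831519 -1411.28648244   115.5       ]
scene [147 123  13   6  61] [153.16393443 125.29508197] [ 644.40628105 -561.72564912  115.5       ]
scene [127 125  14   6  64] [133.46875  127.703125] [ 715.13642376 -575.45151413  115.5       ]
scene [258 205  19  14 172] [266.44767442 211.43023256] [538.44718933  90.20168542 115.5       ]
[(array([135,  60,  18,  22, 382], dtype=int32), array([143.41099476,  70.46596859]), array([898.21070394, 336.1684845 , 100.        ])), (array([ 21, 132,  28,  14, 252], dtype=int32), array([ 33.61507937, 138.67460317]), array([692.0
[... 236 characters left out ...]
94.58227848, 186.6835443 ]), array([ 536.78306568, -102.80226707,  100.        ])), (array([ 27, 265,  13,   8,  20], dtype=int32), array([ 32.8, 268.7]), array([320.81515598, 615.0367076 , 100.        ])), (array([ 36, 279,  16,  15,  30], dtype=int32), array([ 42.26666667, 286.9       ]), array([272.3340128 , 584.21324821, 100.        ])), (array([ 46, 299,   4,   9,  17], dtype=int32), array([ 47.23529412, 302.76470588]), array([230.88737801, 566.76628098, 100.        ]))]
(169.5, 218.5) [461.33670025 261.65312274  32.        ]
(325, 216.5) [ 460.73954183 -193.81430186   32.        ]
(325, 113) [ 779.31278253 -208.05412908   32.        ]
(175, 115) [783.7454122  254.47155667  32.        ]
```

View pics/c1.png

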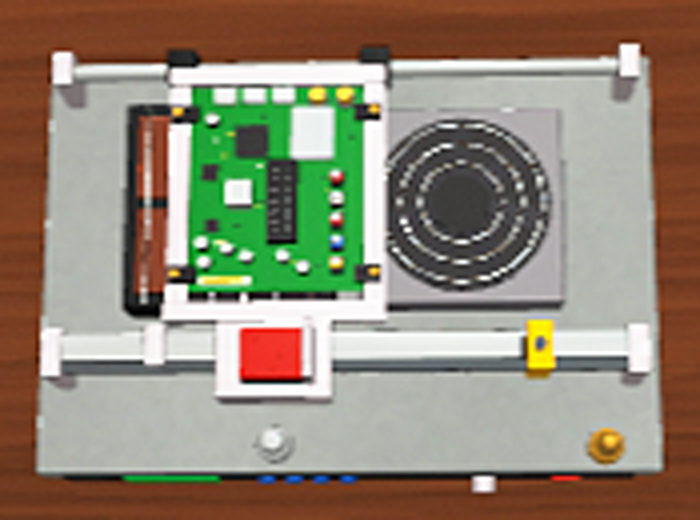

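The enlarged crop shows the paddle centred near px (228,189), with the thumb rest on its right (-y) edge. The station's yaw is close to 0. I'll square the tool up, shut the gripper and go above the button.

Request:
{"api": "step_arm", "payload": {
  "increments": [0,0,0,0,0,-0.118,0,0,0,0,0,-0.118,0,0,0,0,0,-0.119,-0.025,-0.029,0,0,0,0,-0.025,-0.029,0,0,0,0,-0.025,-0.029,0,0,0,0,-0.025,-0.029,0,0,0,0,-0.025,-0.029,0,0,0,0,-0.025,-0.029,0,0,0,0,-0.025,-0.029,0,0,0,0],
  "gripper": -1,
  "newtons": 40
}}

```text
time: 0.93
eef_pos: [358.1, 287.7, 250.0]
eef_rot: [-3.141, -0.0, -3.141]
ft_force: [-0.4, -0.4, 0.4]
width: 0.1
grip_force: 0.0
```

Request:
{"api": "step_arm", "payload": {
  "increments": [-0.025,-0.029,0,0,0,0,-0.025,-0.029,0,0,0,0,-0.025,-0.029,0,0,0,0,-0.025,-0.029,0,0,0,0,-0.025,-0.029,0,0,0,0,-0.025,-0.029,0,0,0,0,0,0,0,0,0,0,0,0,0,0,0,0]
}}

```text
time: 1.6
eef_pos: [508.0, 113.9, 249.3]
eef_rot: [-3.142, -0.002, 3.139]
ft_force: [-0.2, 0.4, -0.2]
width: 0.1
grip_force: 0.0
```

Run:
```python
from rig import sensors, optics
from h import *
s=sensors.get_state(); print(s)
for n in("wrist","scene"):
    f=optics.grab_frame(n); np.savez(n+"1.npz",**f); print(f["mtx"],f["world_from_camera"])
    cv2.imwrite(f"pics/{n}1.png",f["image"])
```

```text
{'time': 1.6, 'qpos': array([ 1.49526591e-01,  4.13124681e-02,  1.41388320e+00,  2.08725579e-04,
        1.68824562e+00, -1.41820209e+00]), 'joint_velocities': array([ 0.05347459, -0.0328424 ,  0.02028472,  0.00967886,  0.00333049,
        0.01373909]), 'effort': array([ -1.78095382, -37.04067349, -36.54686093,  -0.19476372,
        -0.0933276 ,  -0.17565621]), 'eef_pos': array([507.96508289, 113.89662556, 249.34353255]), 'eef_rot': array([-3.14151658e+00, -1.85866657e-03,  3.13854920e+00]), 'ft_force': array([-0.23619611,  0.43462781, -0.24436468]), 'wrist_torque': array([0.00885322, 0.01006254, 0.0120686 ]), 'grip_force': 0.0, 'width': 0.12607427150020448}
[[297.31863964   0.         260.51482428]
 [  0.         297.31863964 186.52996883]
 [  0.           0.           1.        ]] [[ 3.66269973e-03 -9.55770878e-01 -2.94089466e-01  4.33291246e+02]
 [ 9.99993113e-01  3.32463158e-03  1.64945880e-03  1.16495649e+02]
 [-5.98765559e-04 -2.94093483e-01  9.55776472e-01  3.73498261e+02]
 [ 0.00000000e+00  0.00000000e+00  0.00000000e+00  1.00000000e+00]]
[[366.7057049    0.         254.17525908]
 [  0.         366.7057049  194.47736279]
 [  0.           0.           1.        ]] [[-8.68115985e-01 -2.79312284e-01  4.10316079e-01  9.55422321e+02]
 [ 4.96065659e-01 -5.16746377e-01  6.97776500e-01  7.32874080e+02]
 [ 1.71317995e-02  8.09294650e-01  5.87153022e-01  7.25620515e+02]
 [ 0.00000000e+00  0.00000000e+00  0.00000000e+00  1.00000000e+00]]
```

View pics/wrist1.png

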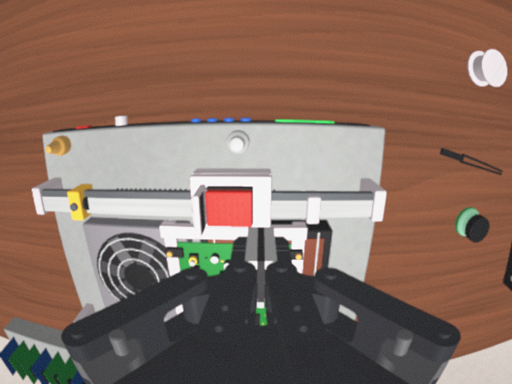

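The wrist view shows the whole paddle at about x 206–252, y 188–226. The thumb rest is to its left (-y), and the yellow stop is at (80,203).

```bash
cat >> h.py <<'E'
def fish(f,uv,z):
    K=f["mtx"];T=f["world_from_camera"]
    d=np.array([uv[0]-K[0,2],uv[1]-K[1,2]])/K[0,0]; th=np.hypot(*d)
    v=np.r_[np.sin(th)*d/max(th,1e-9),np.cos(th)]
    d=T[:3,:3]@[v[0],-v[1],-v[2]]; o=T[:3,3]; return o+d*(z-o[2])/d[2]
E
python3 - <<'E'
from h import *
f=dict(np.load("wrist1.npz"))
m=redmask(f["image"],120)
for s,c in blobs(m):
    if s[4]>300:
        sub=np.zeros_like(m); sub[s[1]:s[1]+s[3],s[0]:s[0]+s[2]]=m[s[1]:s[1]+s[3],s[0]:s[0]+s[2]]
        cs=max(cv2.findContours(sub,0,1)[0],key=cv2.contourArea)
        P=np.array([fish(f,p[0],115.5)[:2] for p in cs],np.float32)
        print(s,c,fish(f,c,115.5),P.min(0),P.max(0),cv2.minAreaRect(P))
# rail yaw: mouth edge points of rail posts; rail front bottom edge etc
for uv,z in [((41,186),80),((376,186),80),((44,136),32),((384,129),32),((80,203),100)]: print(uv,fish(f,uv,z))
a=dict(np.load("scene1.npz"))
print([(s,c) for s,c in blobs(redmask(a["image"])) if 230<c[0]<300])
c=cv2.resize(f["image"][120:260,150:320],None,fx=4.5,fy=4.2,interpolation=cv2.INTER_CUBIC); cv2.imwrite("pics/c2.png",c[:590])
E
```

```text
[ 205  190   47   37 1626] [228.86223862 207.27552276] [532.82568896  86.44327442 115.5       ] [515.85187  64.39326] [551.99115 107.35235] ((533.7097778320312, 85.77313232421875), (42.70147705078125, 36.06835174560547), 89.2270278930664)
(41, 186) [ 521.92203677 -163.42012365   80.        ]
(376, 186) [523.4336563  241.54609109  80.        ]
(44, 136) [ 463.275156   -187.04243213   32.        ]
(384, 129) [465.73899722 266.24810633  32.        ]
(80, 203) [536.12565824 -87.12829812 100.        ]
[(array([258, 205,  19,  14, 171], dtype=int32), array([266.44444444, 211.39181287]))]
```

View pics/c2.png

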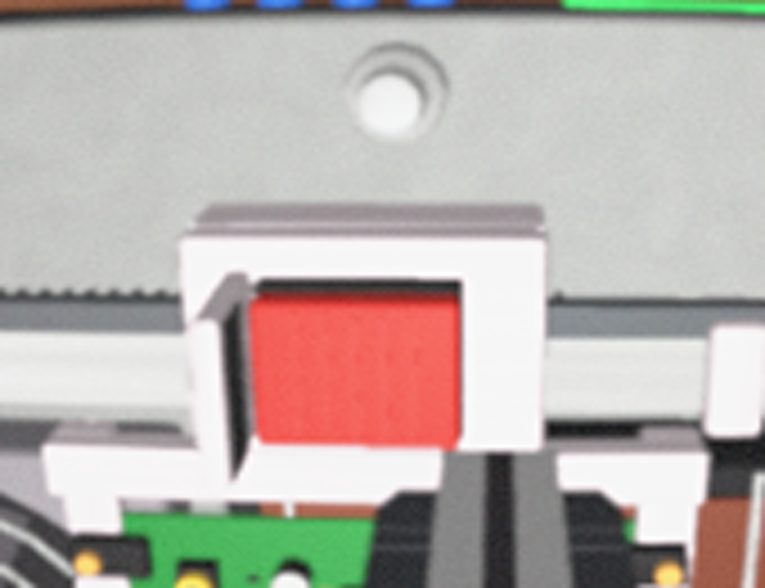

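The paddle is centred at about (533, 84.5) and squared to within 1°. I'll go over it and down to about 10 mm above.

Request:
{"api": "step_arm", "payload": {
  "increments": [-0.013,-0.016,0,0,0,0,-0.0125,-0.015,0,0,0,0,0,0,0.025,0,0,0,0,0,0.025,0,0,0,0,0,0.025,0,0,0,0,0,0.02,0,0,0,0,0,0.01,0,0,0,0,0,0,0,0,0,0,0,0,0,0,0,0,0,0,0,0,0]
}}

```text
time: 2.53
eef_pos: [533.6, 84.9, 147.2]
eef_rot: [3.141, 0.003, -3.141]
ft_force: [-0.3, -1.1, -0.5]
width: -0.0
grip_force: 0.0
```

Run:
```python
from rig import sensors, optics
from h import *
s=sensors.get_state(); print(s["time"],s["eef_pos"],s["eef_rot"],s["ft_force"])
f=optics.grab_frame("wrist"); g=optics.grab_frame("scene")
a=cv2.resize(f["image"][150:350,130:390],None,fx=2.6,fy=2.6,interpolation=cv2.INTER_CUBIC)
cv2.imwrite("pics/c3.png",a)
b=cv2.resize(g["image"][150:250,210:330],None,fx=5,fy=5,interpolation=cv2.INTER_CUBIC)
cv2.imwrite("pics/c4.png",b)
```

```text
2.5333 [533.62593282  84.94710024 147.22409508] [ 3.14121109e+00  2.97115014e-03 -3.14063754e+00] [-0.29719519 -1.12304575 -0.45157232]
```

View pics/c3.png

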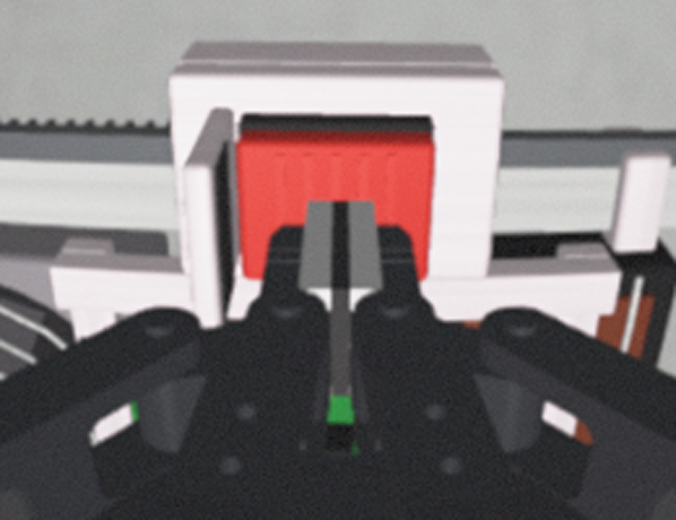

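View pics/c4.png

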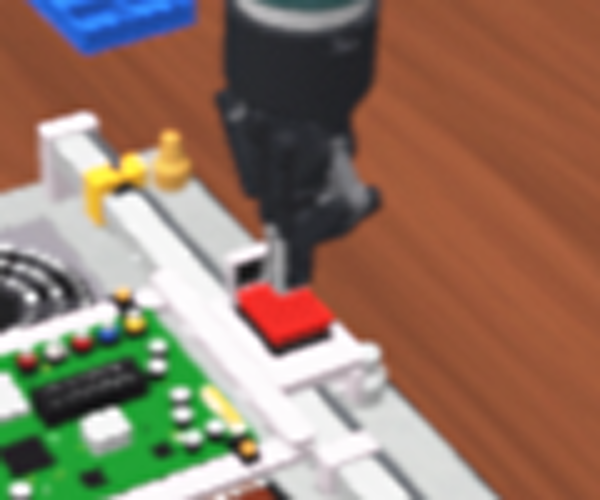

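The fingertips are centred over the paddle, about 13 mm above it by reckoning, and clear of the thumb rest. Next I press down in small steps.

Request:
{"api": "step_arm", "payload": {
  "increments": [0,0,0.005,0,0,0,0,0,0.004,0,0,0,0,0,0.002,0,0,0,0,0,0,0,0,0,0,0,0,0,0,0]
}}

```text
time: 3.05
eef_pos: [532.9, 84.4, 134.2]
eef_rot: [3.142, -0.0, -3.141]
ft_force: [0.0, 1.1, 0.4]
width: -0.3
grip_force: 0.5
```

Request:
{"api": "step_arm", "payload": {
  "increments": [0,0,0.002,0,0,0,0,0,0.001,0,0,0,0,0,0,0,0,0]
}}

```text
time: 3.3
eef_pos: [533.0, 84.4, 131.4]
eef_rot: [3.141, 0.0, -3.141]
ft_force: [-0.6, 0.1, 3.3]
width: -0.1
grip_force: 1.3
```

Request:
{"api": "step_arm", "payload": {
  "increments": [0,0,0.002,0,0,0,0,0,0.002,0,0,0,0,0,0,0,0,0,0,0,0,0,0,0]
}}

```text
time: 3.63
eef_pos: [533.1, 84.4, 127.5]
eef_rot: [3.141, 0.0, -3.141]
ft_force: [-1.3, -1.5, 4.1]
width: 0.1
grip_force: 2.3
```

Request:
{"api": "step_arm", "payload": {
  "increments": [0,0,0.001,0,0,0,0,0,0,0,0,0,0,0,0,0,0,0]
}}

```text
time: 3.88
eef_pos: [533.1, 84.4, 126.5]
eef_rot: [3.141, 0.0, -3.141]
ft_force: [-1.4, 0.4, 5.0]
width: 0.1
grip_force: 2.5
```

Request:
{"api": "step_arm", "payload": {
  "increments": [0,0,0.0005,0,0,0,0,0,0,0,0,0,0,0,0,0,0,0]
}}

```text
time: 4.13
eef_pos: [533.0, 84.4, 126.4]
eef_rot: [3.141, 0.0, -3.141]
ft_force: [-2.6, 0.4, 7.2]
width: -0.1
grip_force: 3.7
```

The button bottoms out at TCP z of about 126.4, so it is fully down. I'll push to -y slowly.

Request:
{"api": "step_arm", "payload": {
  "increments": [0,-0.002,0,0,0,0,0,-0.002,0,0,0,0,0,-0.002,0,0,0,0,0,-0.002,0,0,0,0,0,-0.002,0,0,0,0,0,-0.002,0,0,0,0,0,-0.002,0,0,0,0,0,-0.002,0,0,0,0,0,-0.002,0,0,0,0,0,-0.002,0,0,0,0]
}}

```text
time: 4.97
eef_pos: [532.9, 64.7, 126.4]
eef_rot: [3.141, 0.0, -3.141]
ft_force: [-4.5, 1.5, 8.1]
width: -0.2
grip_force: 4.0
```

Run:
```python
from rig import sensors, optics
from h import *
s=sensors.get_state(); print(s["time"],s["eef_pos"],s["ft_force"])
f=optics.grab_frame("top");h=cv2.cvtColor(f["image"],cv2.COLOR_BGR2HSV)
t=dict(np.load("top0.npz"))
# carrier shift: board's green region left edge before/after
for g in(t,f):
    h=cv2.cvtColor(g["image"],cv2.COLOR_BGR2HSV)[110:180,180:290]
    print(max(blobs(cv2.inRange(h,(50,150,60),(75,255,255))),key=lambda b:b[0][4]))
w=optics.grab_frame("wrist")
cv2.imwrite("pics/c5.png",cv2.resize(w["image"][150:350,130:390],None,fx=2.6,fy=2.6,interpolation=cv2.INTER_CUBIC))
```

```text
4.9667 [532.91355456  64.73254257 126.43126857] [-4.48227438  1.50692024  8.10953363]
(array([  27,   12,   44,   51, 1310], dtype=int32), array([48.09236641, 39.88015267]))
(array([ 34,  12,  25,  19, 274], dtype=int32), array([45.59124088, 21.71167883]))
```

View pics/c5.png

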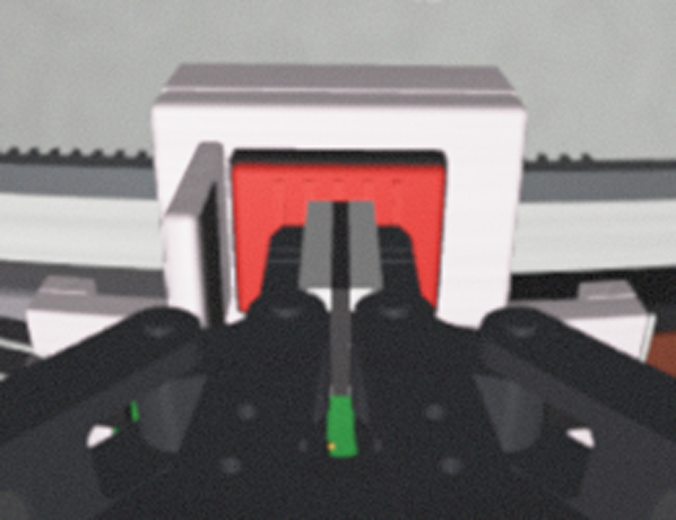

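The picture shows the carrier riding along with the fingertip, the button down and about 20 mm moved. I'll go on.

Request:
{"api": "step_arm", "payload": {
  "increments": [0,-0.004,0,0,0,0,0,-0.004,0,0,0,0,0,-0.004,0,0,0,0,0,-0.004,0,0,0,0,0,-0.004,0,0,0,0,0,-0.004,0,0,0,0,0,-0.004,0,0,0,0,0,-0.004,0,0,0,0,0,-0.004,0,0,0,0,0,-0.004,0,0,0,0]
}}

```text
time: 5.9
eef_pos: [532.6, 24.6, 126.4]
eef_rot: [3.141, -0.001, -3.141]
ft_force: [-5.6, 1.5, 10.1]
width: -0.1
grip_force: 4.7
```

Request:
{"api": "step_arm", "payload": {
  "increments": [0,-0.004,0,0,0,0,0,-0.004,0,0,0,0,0,-0.004,0,0,0,0,0,-0.004,0,0,0,0,0,-0.004,0,0,0,0,0,-0.004,0,0,0,0,0,-0.004,0,0,0,0,0,-0.004,0,0,0,0,0,-0.004,0,0,0,0,0,-0.004,0,0,0,0]
}}

```text
time: 6.73
eef_pos: [532.3, -15.5, 126.4]
eef_rot: [3.141, -0.002, -3.141]
ft_force: [-8.3, 2.1, 11.3]
width: -0.0
grip_force: 5.3
```

Request:
{"api": "step_arm", "payload": {
  "increments": [0.0003,-0.004,-0.0001,0,0,0,0.0003,-0.004,-0.0001,0,0,0,0.0003,-0.004,-0.0001,0,0,0,0.0002,-0.004,0,0,0,0,0.0002,-0.004,0,0,0,0,0.0001,-0.003,0,0,0,0,0.0001,-0.003,0,0,0,0]
}}

```text
time: 7.32
eef_pos: [531.8, -41.5, 126.4]
eef_rot: [3.141, 0.001, -3.141]
ft_force: [-0.3, 1.5, 4.6]
width: 0.1
grip_force: 2.5
```

Run:
```python
from rig import sensors, optics
from h import *
s=sensors.get_state(); print(s["time"],s["eef_pos"],s["ft_force"])
w=optics.grab_frame("wrist")
cv2.imwrite("pics/c6.png",cv2.resize(w["image"][150:350,100:390],None,fx=2.6,fy=2.6,interpolation=cv2.INTER_CUBIC))
```

```text
7.3167 [531.81961157 -41.50075978 126.44904987] [-0.33912577  1.49605571  4.63257093]
```

View pics/c6.png

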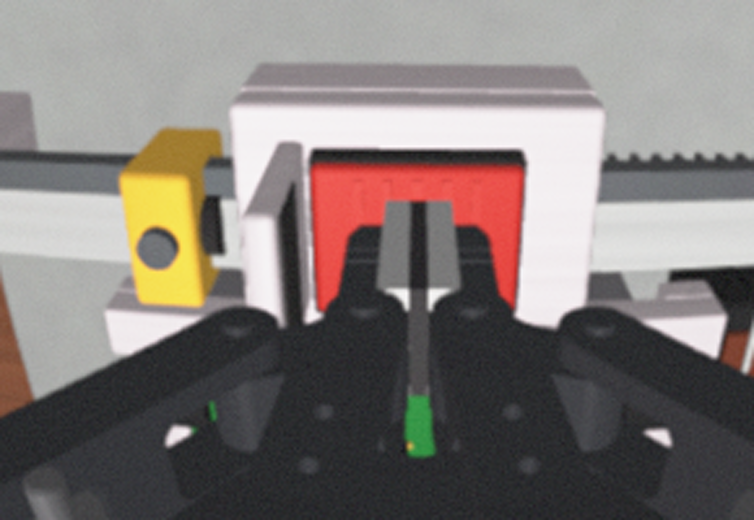

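The yellow stop's bumper is now only a few mm from the saddle, and the button is still down. I'll creep to contact.

Request:
{"api": "step_arm", "payload": {
  "increments": [0,-0.002,0.0001,0,0,0,0,-0.002,0.0001,0,0,0,0,-0.002,0,0,0,0,0,-0.002,0,0,0,0,0,-0.002,0,0,0,0,0,-0.002,0,0,0,0]
}}

```text
time: 7.87
eef_pos: [532.0, -52.9, 126.4]
eef_rot: [3.14, 0.002, -3.141]
ft_force: [0.1, 4.1, 5.5]
width: 0.0
grip_force: 2.9
```

Request:
{"api": "step_arm", "payload": {
  "increments": [0,-0.0015,0,0,0,0,0,-0.0015,0,0,0,0,0,-0.0015,0,0,0,0,0,-0.0015,0,0,0,0]
}}

```text
time: 8.2
eef_pos: [532.0, -58.8, 126.4]
eef_rot: [3.14, 0.002, -3.141]
ft_force: [-0.1, 4.0, 6.0]
width: 0.2
grip_force: 2.9
```

Request:
{"api": "step_arm", "payload": {
  "increments": [0,-0.0015,0,0,0,0,0,-0.0015,0,0,0,0,0,-0.0015,0,0,0,0,0,0,0,0,0,0]
}}

```text
time: 8.53
eef_pos: [532.0, -60.2, 126.5]
eef_rot: [3.134, 0.001, -3.139]
ft_force: [-1.2, 19.2, 7.0]
width: -0.1
grip_force: 11.1
```

Run:
```python
from rig import sensors, optics
from h import *
s=sensors.get_state(); print(s["time"],s["eef_pos"],s["ft_force"])
w=optics.grab_frame("wrist")
cv2.imwrite("pics/c7.png",cv2.resize(w["image"][150:350,100:390],None,fx=2.6,fy=2.6,interpolation=cv2.INTER_CUBIC))
```

```text
8.5333 [532.01661027 -60.18253952 126.47959604] [-1.19960765 19.16862508  6.96101555]
```

View pics/c7.png

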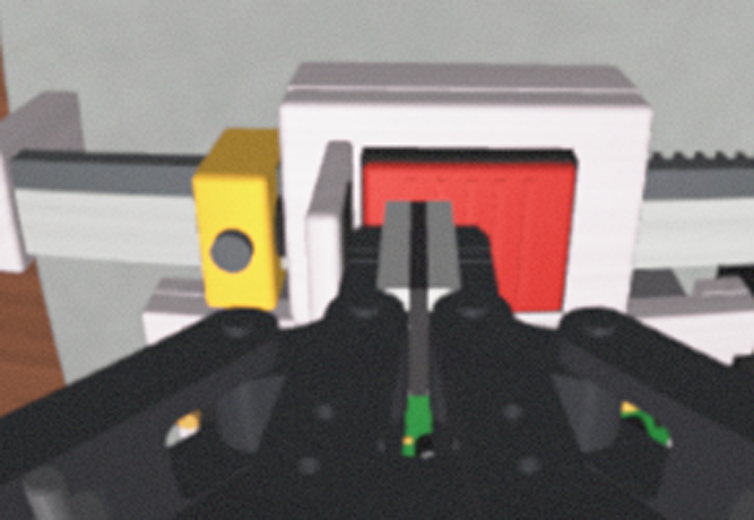

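The saddle is against the stop's bumper and the finger is on the thumb rest, with 19 N of push and the button down. I'll ease the push, then lift straight up.

Request:
{"api": "step_arm", "payload": {
  "increments": [0,0.001,0,0,0,0,0,0.001,0,0,0,0,0,0,0,0,0,0]
}}

```text
time: 8.83
eef_pos: [532.0, -60.0, 126.4]
eef_rot: [3.138, 0.002, -3.14]
ft_force: [-1.2, 9.3, 5.8]
width: 0.0
grip_force: 6.5
```

Request:
{"api": "step_arm", "payload": {
  "increments": [0,0,-0.003,0,0,0,0,0,-0.003,0,0,0,0,0,-0.004,0,0,0,0,0,-0.004,0,0,0,0,0.003,-0.01,0,0,0,0,0.004,-0.02,0,0,0,0,0,-0.03,0,0,0,0,0,-0.03,0,0,0,0,0,0,0,0,0,0,0,0,0,0,0]
}}

```text
time: 9.67
eef_pos: [532.3, -55.3, 232.1]
eef_rot: [-3.141, 0.004, -3.142]
ft_force: [0.5, -0.4, -1.1]
width: -0.2
grip_force: 0.0
```

Run:
```python
from rig import sensors, optics
from h import *
s=sensors.get_state(); print(s["time"],s["eef_pos"],s["ft_force"])
w=optics.grab_frame("wrist")
cv2.imwrite("pics/c8.png",cv2.resize(w["image"][130:330,100:390],None,fx=2.6,fy=2.6,interpolation=cv2.INTER_CUBIC))
m=redmask(w["image"],120)
for b,c in blobs(m):
    if b[4]>300: print(b,c,fish(w,c,115.5))
```

```text
9.6667 [532.30383638 -55.30679534 232.0805939 ] [ 0.50945382 -0.40050791 -1.05343702]
[ 243  166   50   41 2015] [267.29032258 185.89826303] [531.88556027 -47.49346626 115.5       ]
```

View pics/c8.png

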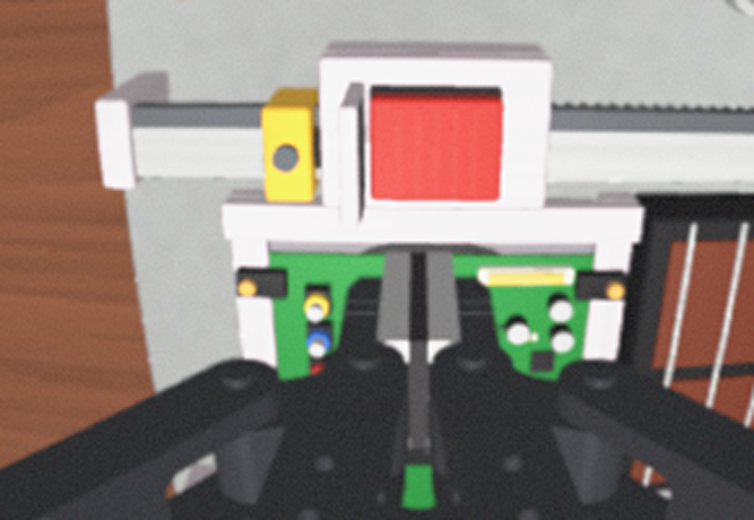

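The saddle still rests on the bumper, the button looks up and the arm is clear. I'm handing it in.

```bash
python3 -c "
from rig import ticket
print(ticket.job_done())"
```

```text
the job is handed in; nothing more can be done
None
```

I pushed the carrier to its end stop with the button held down, then let go and handed the job in. In the last image the saddle rests on the bumper with the button up and the arm clear, but the hand-in gave no verdict.

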